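Open the child-proofed knife tray under the dish rack

ROBOT

A 6-joint arm with a two-finger parallel gripper is mounted at the origin on the work surface. World frame = base frame: x ahead of the robot, y to its left, z up, the work surface at z = 0. Lengths are in m, angles in rad, forces in N, time in s.
With the tool pointing down it reaches from about 0.35 to 0.775 m from the base axis. Payload 7.3 kg.
Tool frame: the origin (TCP) lies midway between the tips of the shut fingers; the grasp point (between the pads) lies 19 mm behind it; y points along the fingers, x is the direction in which the jaws open and shut, and the axes are right-handed (so a half turn about y gives the same grasp; the last joint's range is limited). The gripper opens to 92 mm and grips with 3 to 60 N. Pads are 19 mm wide; open, the fingers measure 130 mm over their backs; the gripper's body (75 mm by 190 mm) begins 47 mm behind the grasp point.
Start: joints at [1.16, 0.342, 1.524, -0, 1.275, -0.146], TCP at [0.137, 0.507, 0.227] pointing down, gripper open.
Joint ranges: [-2.53, 2.53], [-0.77, 2.02], [0.04, 2.7], [-1, 4.14], [0.28, 2.66], [-3.11, 3.11]. Speed limits (rad/s): [2.57, 2.57, 3.14, 3.14, 3.14, 3.14].

INTERFACE

Orientations are given as a 3x3 rotation matrix whose columns are the frame's x, y, z axes.
In Python, from plant import bot, eyes, workorder gives the robot as it stands.
- The arm moves only by the shell command python3 -m handwheel 'ROWS'. ROWS is a JSON object of lists of equal length, an entry for each row: "hand": the gripper's target within -1 to 1 (fully open at 1, half-way at 0, shut at -1); "delta_pos": the shift along the tool's x, y, z as a fraction of full scale, a list of three; "spin": the turn about the tool's y as a fraction of full scale. In form: {"hand": [hand, ...], "delta_pos": [[dx, dy, dz], ...], "spin": [spin, ...]}. A call has 1 to 5 rows; each row shifts and turns the pose as measured when the row begins, along the tool's axes as they then stand; what a row does not reach is not made up. Full scale, the value 1, is 0.02 m for a shift and 45 degrees for a turn. A row lasts 1/10 s, in which the tool goes at most 50 mm and 8.59 degrees, less where a joint would pass 70% of its speed; a pose out of reach is approached as far as the arm can. A call with a number of a shift or a turn outside -1 to 1 is refused whole. A call with a gripper value outside its range is refused whole. The fingers move at their own pace and stop on an object; the grip force is fixed at half the most. Time passes only in rows, so rows that do not move let the fingers close. It gives the time, the measured TCP pose, the force and the opening at its end, in the units of the state.
- bot.state(): the state, without advancing time (a new reading comes with each control period).
- eyes.read_camera(name): name is "side" or "top"; returns the picture (480x640x3 uint8, blue, green, red); there is no depth.
- eyes.camera_info(name): a dict with "intrinsics" (3x3 intrinsics, pixels), "k1" (the pictures are not rectified: a ray, as slopes to the right and down, at radius r is drawn at 1 + k1 r^2 times it, then the intrinsics apply), "xyz" and "orientation" of the camera in the world. Camera axes: x right, y up, looking along -z (the intrinsics and any distortion apply to the point x, -y, -z); pixel columns grow to the right and rows downward; lengths in m; the calibration is good to about 2 mm. A picture is of the moment at which its call begins. camera_info takes no time and is no camera call.
- workorder.close_job(): hands the job in, once; it reports no verdict.
The state is a dict: "clock": time; "q": joint angles; "joint_velocities": joint speeds; "joint_efforts": joint torques, N m; "tool_pos": TCP position; "eef_rot": TCP orientation; "force": force on the tool from outside, world axes, zero at the start; "moment": the same for the moment, N m; "gripper_width": finger opening in m.
Only numpy, scipy, OpenCV 4.12 (cv2) and the standard library are available. Lean on these libraries where they do the work, as an engineer would, in place of code of your own. Each camera call takes 0.05 s, during which the arm holds its last target.

TASK

Open the child-proofed knife tray under the dish rack: first swing the pivoting keeper on the front of the rack fully out of the way of the sliding bolt, then slide the bolt fully aside so that it no longer crosses in front of the tray's wooden pull tab, then draw the tray out nearly all the way and let go. Leave the keeper and the bolt open, and do not disturb the bowl, cup, garlic press or whisk standing around.

Things in the scene. Friction and masses are not known exactly. Their poses are not given: they have to be found in the camera images.
- rack: White dish rack fixed to the counter, 270 mm deep (x), 430 mm wide (y). Origin on the counter under it; x to its rear, y to its left seen from the robot, z up; its front faces roughly the robot. Deck top 75 mm up, front edge x = -150, rear x = 120 mm; a gap in it (x below -95, y -125 to -35 mm) lets the tray's tab stand through. Wire uprights at y = +-207, x = -120 and 60 mm.
- front_rail (a point): Middle of the wire tier's front rail, a fixed steel bar 10 mm thick along the rack's y (414 mm long), 300 mm up, at x = -120 mm in the rack's frame: straight above keeper, bolt and tab. A gripper pointing straight down hits it; reach in below it from the front with the tool leaning some 25 to 45 degrees (fingertips pointing down and to the rear).
- keeper_pivot (a point): Point on the vertical pivot axis of the keeper, fixed to the rack at x = -122, y = 170 mm in the rack's frame, 122 mm up (the height of the point keeper_knob).
- keeper_knob (a point): First catch: keeper, a flat steel arm 108 x 22 x 16 mm (77 to 93 mm up) on a vertical pivot at its left end. Shut, it lies along the rack's front, its free end just left of the bolt, and stops the bolt. This point is on the axis of its upright round knob, 16 mm in diameter, top 138 mm up, 75 mm from the pivot; the point is 122 mm up. Axes turn with the arm, which points along its -y.
- keeper (a joint): Angle of the keeper in rad, 0 shut (arm along the rack's -y), growing as its free end swings to the front (-x of the rack, clockwise from above) up to 1.75; at 1.57 the arm sticks straight out to the front. Starts within 0 to 0.1. Stiff (about 1 N at the knob), stays where it is left.
- bolt_handle (a point): Second latch: a steel bolt, a bar 165 mm long along the rack's y, 16 x 16 mm (77 to 93 mm up), that slides to the rack's left (+y); shut, its right end crosses just in front of the tray's tab. This point is in its upright handle, 16 mm (y) by 24 mm (x), top 146 mm up; the point is above the bar, 122 mm up, 40 mm from the bar's left end. Axes parallel to the rack's.
- bolt (a joint): Travel of the bolt in m, 0 shut, growing to the rack's +y up to 0.085; it clears the tab from about 0.050. While the keeper is shut it moves only some 8 mm. About 1.5 N of friction, stays where it is left.
- tray_tab (a point): Wooden pull tab of the knife tray: an upright piece 12 mm thick (x) and 30 mm wide (y), standing to 145 mm up, fixed to the tray's front. This point is at its middle, 122 mm up; axes parallel to the rack's. The shallow wooden tray (370 mm wide, 220 mm deep, top edge of its front 62 mm up) slides under the deck.
- tray (a joint): Travel of the tray in m, 0 shut, growing as it comes out towards the rack's -x, up to 0.10. While the bolt is shut it moves only about 3 mm. About 2 N of friction, stays where it is left.
- cup: White ceramic cup, 70 mm across, 75 mm high, standing on the rack's deck behind the latches, to one side; origin under its centre.
- garlic_press: Steel garlic press, about 150 mm long, 44 mm wide, 30 mm high, lying along the rack's y on its deck behind the latches, to the other side; origin under its middle.
- bowl: Blue ceramic bowl, 130 mm across, 60 mm high, on the counter left of the rack; origin under its centre.
- whisk: Whisk with a wooden handle, about 215 mm long, 44 mm high, on the counter right of the rack; origin under its middle.

How it is judged:
On the way, in this order (a step that is already met when the one before it is completed fails the run):
1. the keeper is swung out of the way while the bolt is still shut (value of joint keeper above 1 rad and value of joint bolt below 0.02 m and value of joint tray below 0.01 m), for 0.2 s.
2. the bolt is slid clear of the tab while the tray is still shut (value of joint bolt above 0.065 m and value of joint tray below 0.01 m), for 0.2 s.
3. the tray is drawn out (value of joint tray above 0.07 m), for 0.2 s.
At the end, for the whole second after the job is handed in: The tray is out by more than 70 mm (of 100), the keeper stands open by more than 1.0 rad, the bolt is slid aside by more than 60 mm, and all three are at rest (under 0.02 m/s or rad/s) (value of joint tray above 0.07 m and value of joint keeper above 1 rad and value of joint bolt above 0.06 m and velocity of joint tray between -0.02 and 0.02 m/s and velocity of joint bolt between -0.02 and 0.02 m/s and velocity of joint keeper between -0.02 and 0.02 rad/s); the robot touches nothing.
It fails at once if the bowl, cup, garlic press or whisk is pushed more than 30 mm from its place (distance of any of cup, garlic_press, bowl, whisk from where it was at the start of the episode above 0.03 m).
It fails at once if the cup or bowl is tipped by more than 0.5 rad (angle between any of cup, bowl's own z axis and vertical above 0.5 rad).
It also fails if it takes over 56 s, if anything falls off the work surface, if the arm or the gripper's body presses on something with over 40 N, if the wrist force passes 120 N, or if a joint passes its speed limit or range.

## Working session

There is one attempt and no reset: what is moved stays moved. The work goes in short steps, Python scripts to look and compute and a shell command to move; the robot and the scene stay as the last step left them, time stands still between calls to the robot, and variables do not carry over. Pictures are saved under pics/ and viewed, and the job is handed in when it is done.

```bash
ls; mkdir -p pics; python3 - <<'E'
from plant import bot,eyes,workorder
import cv2
s=bot.state();print(s)
for n in("side","top"):
    print(eyes.camera_info(n)); cv2.imwrite(f"pics/{n}0.png",eyes.read_camera(n))
E
```

```text
pics
{'clock': 0.0, 'q': array([ 1.15999761e+00,  3.42731403e-01,  1.52506492e+00, -1.53767563e-05,
        1.27539434e+00, -1.46001579e-01]), 'joint_velocities': array([ 0.00115633,  0.00066772, -0.00067057,  0.0017394 , -0.00069859,
       -0.00024911]), 'joint_efforts': array([ 1.07828469e-03, -4.31253612e+01, -2.44220495e+01,  7.16891815e-02,
        5.60832547e-02, -9.79618085e-05]), 'tool_pos': array([0.13721017, 0.50630799, 0.22602375]), 'eef_rot': array([[ 2.61708658e-01, -6.24667396e-04, -9.65146719e-01],
       [ 9.65145622e-01, -1.47093854e-03,  2.61709313e-01],
       [-1.58315278e-03, -9.99998723e-01,  2.17937653e-04]]), 'force': array([-0.18677029,  0.3146714 , -0.68462952]), 'moment': array([-0.00785596, -0.04233264, -0.05324769]), 'gripper_width': 0.09141140315487084}
{'intrinsics': array([[511.06411108,   0.        , 317.71520331],
       [  0.        , 511.06411108, 248.75086553],
       [  0.        ,   0.        ,   1.        ]]), 'k1': -0.09199820566488337, 'xyz': array([ 0.66386279, -0.7344876 ,  0.95065117]), 'orientation': array([[ 0.99844512, -0.04777157,  0.02872675],
       [ 0.0543786 ,  0.72135797, -0.69042425],
       [ 0.01226038,  0.69091284,  0.72283409]])}
{'intrinsics': array([[514.09318793,   0.        , 315.04112236],
       [  0.        , 514.09318793, 243.4870963 ],
       [  0.        ,   0.        ,   1.        ]]), 'k1': -0.14572525904408518, 'xyz': array([ 0.4793751 , -0.00608329,  1.24545375]), 'orientation': array([[ 0.02845923,  0.98814044, -0.15089246],
       [-0.99953684,  0.02975925,  0.00636393],
       [ 0.0107789 ,  0.15064146,  0.9885297 ]])}
```

View pics/side0.png

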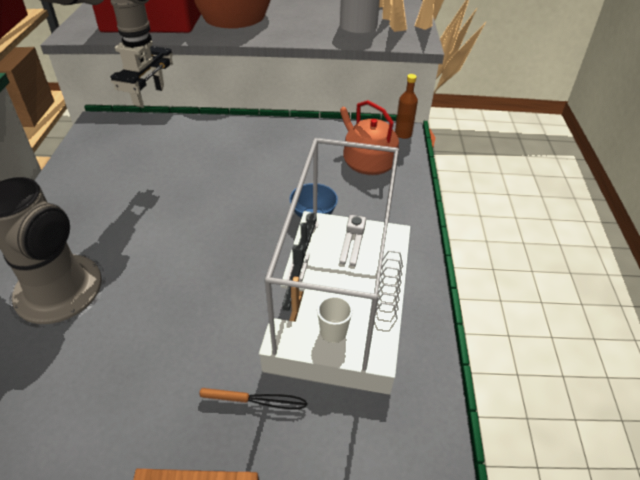

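View pics/top0.png

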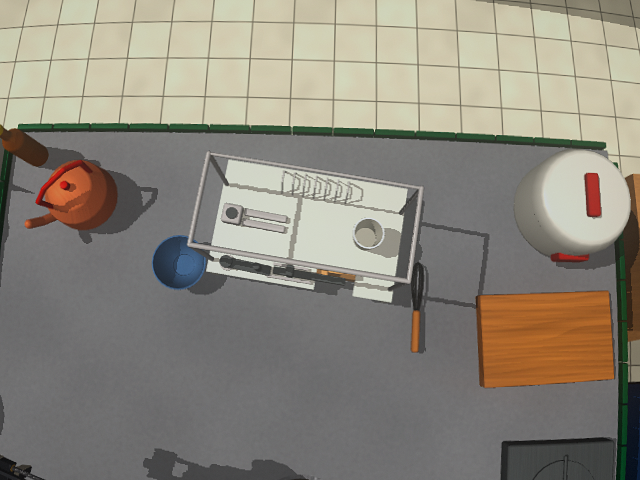

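```bash
cat > h.py <<'E'
import numpy as np,cv2
from plant import bot,eyes,workorder
def cam(n):
    i=eyes.camera_info(n);R=np.diag([1,-1,-1.])@i["orientation"].T
    return R,-R@i["xyz"],i["intrinsics"],np.array([i["k1"],0,0,0.]),i["xyz"]
def proj(n,P):
    R,t,K,d,_=cam(n)
    return cv2.projectPoints(np.atleast_2d(np.array(P,float)),cv2.Rodrigues(R)[0],t,K,d)[0].reshape(-1,2)
def atz(n,uv,z):
    R,t,K,d,c=cam(n)
    p=cv2.undistortPoints(np.array([[uv]],float),K,d).ravel()
    r=R.T@np.array([*p,1]);return c+r*(z-c[2])/r[2]
def crop(n,name,u,v,w,h,k):
    im=eyes.read_camera(n);cv2.imwrite("pics/"+name+"_full.png",im)
    cv2.imwrite("pics/"+name+".png",cv2.resize(im[v:v+h,u:u+w],None,fx=k,fy=k,interpolation=cv2.INTER_CUBIC))
def st():
    s=bot.state();print(round(s["clock"],2),s["tool_pos"].round(4),"\n",s["eef_rot"].round(3),"F",s["force"].round(1),"w",round(s["gripper_width"],4),"q",s["q"].round(3))
E
python3 - <<'E'
from h import *
for n,name,u,v,w,h,k in(("top","t1",180,140,260,190,3),("side","s1",250,130,170,200,3),("top","t2",190,230,200,80,4)):
    im=cv2.imread(f"pics/{n}0.png")
    cv2.imwrite("pics/"+name+".png",cv2.resize(im[v:v+h,u:u+w],None,fx=k,fy=k,interpolation=cv2.INTER_CUBIC))
E
```

```text
(no output)
```

View pics/t1.png

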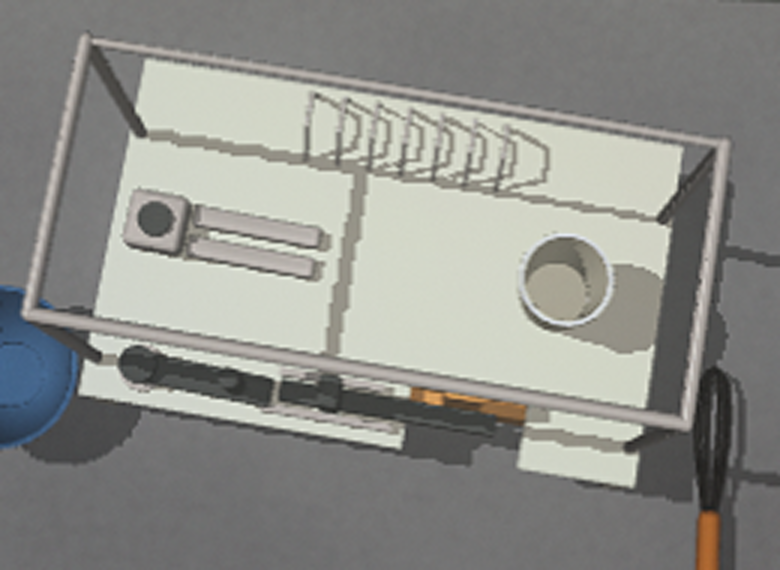

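View pics/s1.png

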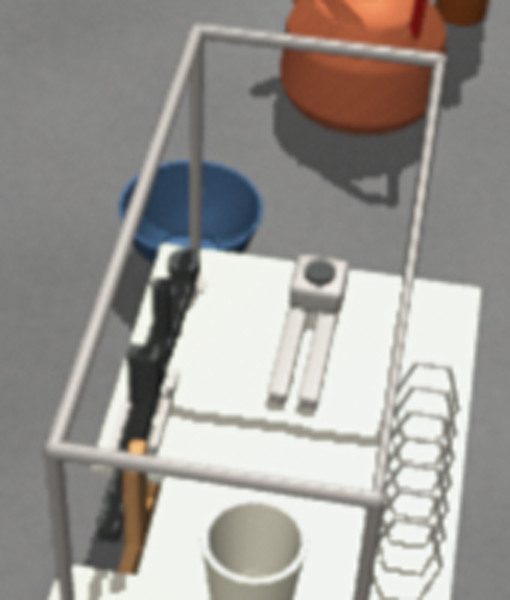

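View pics/t2.png

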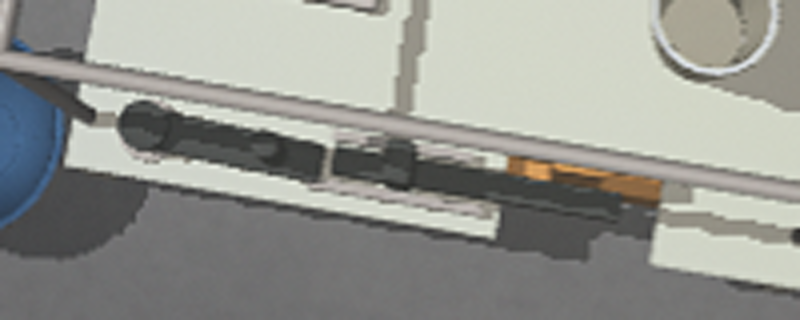

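```bash
cat > fit.py <<'E'
from h import *
from scipy.optimize import least_squares
L=.207
obs=[("top",[-.12,L,.3],189.3,245),("top",[-.12,-L,.3],409,281),("top",[.06,-L,.3],421.7,188.3),("top",[.06,L,.3],209,154),
("top",[-.15,.215,.075],206.7,272.3),("top",[-.15,-.215,.075],391.7,302),
("side",[-.12,L,.3],316.7,140.7),("side",[.06,L,.3],396,149.3),("side",[-.12,-L,.3],268.3,280),("side",[.06,-L,.3],374.3,296.7)]
def T(p,P):
    c,s=np.cos(p[2]),np.sin(p[2]);P=np.atleast_2d(P)
    return P@np.array([[c,-s,0],[s,c,0],[0,0,1]]).T+[p[0],p[1],0]
def res(p): return np.concatenate([proj(n,T(p,P))[0]-[u,v] for n,P,u,v in obs])
if __name__=="__main__":
    r=least_squares(res,[.6,0,0]);p=r.x;print(p,r.fun.reshape(-1,2).round(1))
    np.save("rack.npy",p)
    for k,P in dict(pivot=[-.122,.170,.122],knob=[-.122,.095,.122],tabx=[-.122,-.08,.122]).items(): print(k,T(p,P)[0].round(4),proj("top",T(p,P))[0].round(1),proj("side",T(p,P))[0].round(1))
    st()
E
python3 fit.py
```

```text
[ 7.05281346e-01  1.44684533e-04 -1.35147227e-01] [[ 0.8 -0.3]
 [ 0.3  0.1]
 [ 0.1 -0.2]
 [ 0.  -0.3]
 [-0.1 -0.8]
 [ 0.2  0.3]
 [-1.5 -0.9]
 [ 0.1  0.4]
 [-0.7 -0.7]
 [ 0.8 -0.6]]
pivot [0.6073 0.185  0.122 ] [224.6 260.3] [310.8 210.1]
knob [0.5972 0.1107 0.122 ] [257.9 265.9] [304.4 231.3]
tabx [ 0.5736 -0.0627  0.122 ] [336.6 279. ] [287.2 288.8]
0.1 [0.1372 0.5064 0.2261] 
 [[ 0.262 -0.001 -0.965]
 [ 0.965 -0.001  0.262]
 [-0.001 -1.     0.   ]] F [-0.3  0.2  0.3] w 0.092 q [ 1.16   0.343  1.525 -0.     1.275 -0.146]
```

```bash
python3 -m handwheel '{"hand":[0,0,0,0,0],"delta_pos":[[-0.9,-1,-1],[-0.9,-1,-1],[-0.9,-1,-1],[-0.9,-1,-1],[-0.9,-1,-1]],"spin":[-0.16,0,0,0,0]}'
```

```text
clock: 0.6
tool_pos: [0.221, 0.3984, 0.3242]
eef_rot: [[0.128, -0.007, -0.992], [0.992, -0.011, 0.128], [-0.012, -1.0, 0.006]]
force: [0.9, 0.5, 0.4]
gripper_width: 0.0563
```

```bash
python3 -m handwheel '{"hand":[0,0,0,0,0],"delta_pos":[[-1,-0.5,-0.8],[-1,-0.5,-0.8],[-1,-0.5,-0.8],[-1,-0.5,-0.8],[-1,-0.5,-0.8]],"spin":[0,0,0,0,0]}'; python3 -m handwheel '{"hand":[0,0,0,0,0],"delta_pos":[[-1,-0.5,-0.8],[-1,-0.5,-0.8],[-1,-0.5,-0.8],[-1,-0.5,-0.8],[-1,-0.5,-0.8]],"spin":[0,0,0,0,0]}';python3 -m handwheel '{"hand":[0,0,0,0,0],"delta_pos":[[-1,-0.5,-0.8],[-1,-0.5,-0.8],[-1,-0.5,-0.8],[-1,-0.5,-0.8],[-1,-0.5,-0.8]],"spin":[0,0,0,0,0]}'; python3 -c "from h import *;st()"
```

```text
clock: 1.1
tool_pos: [0.2901, 0.2846, 0.3772]
eef_rot: [[0.128, -0.007, -0.992], [0.992, -0.012, 0.128], [-0.012, -1.0, 0.006]]
force: [0.2, 0.3, 1.0]
gripper_width: 0.0459
clock: 1.6
tool_pos: [0.3583, 0.1706, 0.4289]
eef_rot: [[0.128, -0.01, -0.992], [0.992, -0.013, 0.128], [-0.014, -1.0, 0.008]]
force: [0.5, 1.0, 0.3]
gripper_width: 0.0459
clock: 2.1
tool_pos: [0.4268, 0.0566, 0.4804]
eef_rot: [[0.128, -0.013, -0.992], [0.992, -0.013, 0.128], [-0.014, -1.0, 0.011]]
force: [0.7, 0.5, 0.4]
gripper_width: 0.0457
2.1 [0.4268 0.0566 0.4804] 
 [[ 0.128 -0.013 -0.992]
 [ 0.992 -0.013  0.128]
 [-0.014 -1.     0.011]] F [0.7 0.5 0.4] w 0.0457 q [-0.037  0.105  1.155 -0.014  1.895 -1.483]
```

```bash
python3 -m handwheel '{"hand":[0,0,0,0,0],"delta_pos":[[-1,-1,-0.8],[-1,-1,-0.8],[-1,-1,-0.8],[-1,-1,-0.8],[-1,-1,-0.8]],"spin":[0,0,0,0,0]}'; python3 -m handwheel '{"hand":[0,0,0,0,0],"delta_pos":[[0,-1,-1],[0,-1,-1],[0,-1,-1],[0,-1,-1],[0,-1,-1]],"spin":[0,0,0,0,0]}'; python3 -c "from h import *;st()"
```

```text
clock: 2.6
tool_pos: [0.4959, -0.0565, 0.5817]
eef_rot: [[0.128, -0.019, -0.992], [0.992, -0.011, 0.129], [-0.014, -1.0, 0.017]]
force: [1.3, -0.5, 0.7]
gripper_width: 0.0456
clock: 3.1
tool_pos: [0.4863, -0.0588, 0.6245]
eef_rot: [[0.135, -0.107, -0.985], [0.991, 0.029, 0.132], [0.014, -0.994, 0.11]]
force: [0.4, -1.0, 0.4]
gripper_width: 0.0459
3.1 [ 0.4863 -0.0588  0.6245] 
 [[ 0.135 -0.107 -0.985]
 [ 0.991  0.029  0.132]
 [ 0.014 -0.994  0.11 ]] F [ 0.4 -1.   0.4] w 0.0459 q [-0.276  0.557  0.039 -0.003  2.657 -1.715]
```

```bash
python3 -m handwheel '{"hand":[0,0,0,0,0],"delta_pos":[[0.3,1,-1],[0.3,1,-1],[0.3,1,-1],[0.3,1,-1],[0.3,1,-1]],"spin":[0,0,0,0,0]}'; python3 -m handwheel '{"hand":[0,0,0,0,0],"delta_pos":[[0.3,1,-1],[0.3,1,-1],[0.3,1,-1],[0.3,1,-1],[0.3,1,-1]],"spin":[0,0,0,0,0]}'; python3 -c "from h import *;st()"
```

```text
clock: 3.6
tool_pos: [0.5785, -0.0386, 0.516]
eef_rot: [[0.136, -0.098, -0.986], [0.991, 0.027, 0.134], [0.014, -0.995, 0.101]]
force: [0.9, 0.2, 0.9]
gripper_width: 0.0455
clock: 4.1
tool_pos: [0.6728, -0.0172, 0.4033]
eef_rot: [[0.135, -0.101, -0.986], [0.991, 0.028, 0.133], [0.014, -0.995, 0.103]]
force: [-0.1, 0.2, -0.4]
gripper_width: 0.0459
4.1 [ 0.6728 -0.0172  0.4033] 
 [[ 0.135 -0.101 -0.986]
 [ 0.991  0.028  0.133]
 [ 0.014 -0.995  0.103]] F [-0.1  0.2 -0.4] w 0.0459 q [-0.145  0.731  0.399  0.015  2.115 -1.574]
```

```bash
python3 -m handwheel '{"hand":[0,0,0,0,0],"delta_pos":[[0,-0.2,-1],[0,-0.2,-1],[0,-0.2,-1],[0,-0.2,-1],[0,-0.2,-1]],"spin":[0,0,0,0,0]}'; python3 -c "from h import *;st()"; python3 -m handwheel '{"hand":[0,0,0,0,0],"delta_pos":[[0,-0.1,-1],[0,-0.1,-1],[0,-0.1,-1],[0,-0.1,-1],[0,-0.1,-1]],"spin":[0,0,0,0,0]}'; python3 -c "from h import *;st()"
```

```text
clock: 4.6
tool_pos: [0.7286, -0.0268, 0.3689]
eef_rot: [[0.134, -0.094, -0.987], [0.991, 0.032, 0.131], [0.019, -0.995, 0.097]]
force: [-0.1, 0.8, -0.3]
gripper_width: 0.0455
4.6 [ 0.7286 -0.0268  0.3689] 
 [[ 0.134 -0.094 -0.987]
 [ 0.991  0.032  0.131]
 [ 0.019 -0.995  0.097]] F [-0.1  0.8 -0.3] w 0.0455 q [-0.149  0.953  0.036  0.022  2.25  -1.574]
clock: 5.1
tool_pos: [0.7674, -0.0379, 0.3396]
eef_rot: [[0.134, -0.022, -0.991], [0.991, 0.027, 0.133], [0.024, -0.999, 0.025]]
force: [-0.4, 0.0, -0.8]
gripper_width: 0.0456
5.1 [ 0.7674 -0.0379  0.3396] 
 [[ 0.134 -0.022 -0.991]
 [ 0.991  0.027  0.133]
 [ 0.024 -0.999  0.025]] F [-0.4  0.  -0.8] w 0.0456 q [-0.159  0.99   0.037  0.028  2.141 -1.581]
```

```bash
python3 -m handwheel '{"hand":[0,0,0,0,0],"delta_pos":[[0.1,-0.8,-1],[0.1,-0.8,-1],[0.1,-0.8,-1],[0.1,-0.8,-1],[0.1,-0.8,-1]],"spin":[0,0,0,0,0]}'; python3 -c "from h import *;st()"
```

```text
clock: 5.6
tool_pos: [0.7778, -0.0382, 0.368]
eef_rot: [[0.134, 0.062, -0.989], [0.99, 0.023, 0.136], [0.031, -0.998, -0.058]]
force: [0.7, 0.1, 0.6]
gripper_width: 0.0459
5.6 [ 0.7778 -0.0382  0.368 ] 
 [[ 0.134  0.062 -0.989]
 [ 0.99   0.023  0.136]
 [ 0.031 -0.998 -0.058]] F [0.7 0.1 0.6] w 0.0459 q [-0.161  0.953  0.037  0.038  2.094 -1.576]
```

```bash
for i in 1; do python3 -m handwheel '{"hand":[0,0,0,0,0],"delta_pos":[[0.1,-1,-1],[0.1,-1,-1],[0.1,-1,-1],[0.1,-1,-1],[0.1,-1,-1]],"spin":[0,0,0,0,0]}'; done; python3 -m handwheel '{"hand":[0,0,0,0,0],"delta_pos":[[0,-0.5,-1],[0,-0.5,-1],[0,-0.5,-1],[0,-0.5,-1],[0,-0.5,-1]],"spin":[0,0,0,0,0]}';  python3 -c "from h import *;st()"
```

```text
clock: 6.1
tool_pos: [0.7748, -0.0382, 0.4207]
eef_rot: [[0.133, 0.155, -0.979], [0.99, 0.019, 0.137], [0.04, -0.988, -0.151]]
force: [0.1, 0.2, -0.7]
gripper_width: 0.0459
clock: 6.6
tool_pos: [0.7902, -0.0485, 0.4367]
eef_rot: [[0.131, 0.231, -0.964], [0.99, 0.015, 0.138], [0.046, -0.973, -0.226]]
force: [-1.2, -0.9, 0.3]
gripper_width: 0.046
6.6 [ 0.7902 -0.0485  0.4367] 
 [[ 0.131  0.231 -0.964]
 [ 0.99   0.015  0.138]
 [ 0.046 -0.973 -0.226]] F [-1.2 -0.9  0.3] w 0.046 q [-0.18   0.87   0.037  0.061  2.007 -1.582]
```

```bash
python3 -m handwheel '{"hand":[0,0,0,0,0],"delta_pos":[[0,-0.6,-1],[0,-0.6,-1],[0,-0.6,-1],[0,-0.6,-1],[0,-0.6,-1]],"spin":[0,0,0,0,0]}'; python3 -m handwheel '{"hand":[0,0,0,0,0],"delta_pos":[[0,-0.6,-1],[0,-0.6,-1],[0,-0.6,-1],[0,-0.6,-1],[0,-0.6,-1]],"spin":[0,0,0,0,0]}'; python3 -m handwheel '{"hand":[0,0,0,0,0],"delta_pos":[[0,-0.6,-1],[0,-0.6,-1],[0,-0.6,-1],[0,-0.6,-1],[0,-0.6,-1]],"spin":[0,0,0,0,0]}'; python3 -c "from h import *;st()"
```

```text
clock: 7.1
tool_pos: [0.7974, -0.0582, 0.4646]
eef_rot: [[0.13, 0.305, -0.943], [0.99, 0.01, 0.14], [0.052, -0.952, -0.301]]
force: [-0.4, 0.4, 0.2]
gripper_width: 0.0459
clock: 7.6
tool_pos: [0.7997, -0.0665, 0.4995]
eef_rot: [[0.128, 0.381, -0.916], [0.99, 0.003, 0.14], [0.056, -0.925, -0.377]]
force: [0.1, 0.3, 0.1]
gripper_width: 0.046
clock: 8.1
tool_pos: [0.7977, -0.0739, 0.5381]
eef_rot: [[0.126, 0.454, -0.882], [0.99, -0.003, 0.14], [0.061, -0.891, -0.45]]
force: [-0.2, 0.8, -0.2]
gripper_width: 0.0458
8.1 [ 0.7977 -0.0739  0.5381] 
 [[ 0.126  0.454 -0.882]
 [ 0.99  -0.003  0.14 ]
 [ 0.061 -0.891 -0.45 ]] F [-0.2  0.8 -0.2] w 0.0458 q [-0.228  0.76   0.037  0.104  1.882 -1.602]
```

```bash
python3 -m handwheel '{"hand":[0,0,0,0,0],"delta_pos":[[0,-0.4,-1],[0,-0.4,-1],[0,-0.4,-1],[0,-0.4,-1],[0,-0.4,-1]],"spin":[0,0,0,0,0]}'; python3 -m handwheel '{"hand":[0,0,0,0,0],"delta_pos":[[0,-0.4,-1],[0,-0.4,-1],[0,-0.4,-1],[0,-0.4,-1],[0,-0.4,-1]],"spin":[0,0,0,0,0]}'; python3 -c "from h import *;st()"
```

```text
clock: 8.6
tool_pos: [0.804, -0.081, 0.5651]
eef_rot: [[0.124, 0.52, -0.845], [0.99, -0.01, 0.139], [0.064, -0.854, -0.516]]
force: [0.8, -0.0, 0.6]
gripper_width: 0.046
clock: 9.1
tool_pos: [0.8062, -0.0873, 0.5956]
eef_rot: [[0.123, 0.583, -0.804], [0.99, -0.017, 0.138], [0.067, -0.813, -0.579]]
force: [0.5, 1.1, -0.0]
gripper_width: 0.0458
9.1 [ 0.8062 -0.0873  0.5956] 
 [[ 0.123  0.583 -0.804]
 [ 0.99  -0.017  0.138]
 [ 0.067 -0.813 -0.579]] F [ 0.5  1.1 -0. ] w 0.0458 q [-0.253  0.709  0.037  0.133  1.783 -1.611]
```

```bash
cat > tgt.py <<'E'
from fit import *
p=np.load("rack.npy")
def inv(P): 
    c,s=np.cos(p[2]),np.sin(p[2]);d=P[:2]-p[:2];return np.array([c*d[0]+s*d[1],-s*d[0]+c*d[1],P[2]])
def go(rp,z_tip_extra=.019,name=""):
    s=bot.state();R=s["eef_rot"];t=T(p,rp)[0]+R[:,1]*z_tip_extra
    print(name,"TCP tgt",t.round(3),"rows(x20mm):",(R.T@(t-s["tool_pos"])/.02).round(2))
E
python3 - <<'E'
from tgt import *
print("knob",inv(atz("top",(257,267),.138)),"handle",inv(atz("top",(290,270.5),.146)))
for uv in((317.5,270),(355,278)):print("tab",inv(atz("top",uv,.145)))
st()
go([-.122,.095,.13],-.08,"pre");go([-.122,.095,.13],.019,"knob")
E
```

```text
knob [-0.12605776  0.09473025  0.138     ] handle [-0.12247846  0.0224622   0.146     ]
tab [-0.11161471 -0.03559948  0.145     ]
tab [-0.11549081 -0.11790355  0.145     ]
9.1 [ 0.8062 -0.0873  0.5956] 
 [[ 0.123  0.583 -0.804]
 [ 0.99  -0.017  0.138]
 [ 0.067 -0.813 -0.579]] F [ 0.5  1.1 -0. ] w 0.0458 q [-0.253  0.709  0.037  0.133  1.783 -1.611]
pre TCP tgt [0.551 0.112 0.195] rows(x20mm): [ 6.97  8.66 23.25]
knob TCP tgt [0.608 0.11  0.115] rows(x20mm): [ 6.97 13.61 23.25]
```

```bash
python3 -m handwheel '{"hand":[0,0,0,0,0],"delta_pos":[[0.3,0,1],[0.3,0,1],[0.3,0,1],[0.3,0,1],[0.3,0,1]],"spin":[0,0,0,0,0]}';python3 -m handwheel '{"hand":[0,0,0,0,0],"delta_pos":[[0.3,0,1],[0.3,0,1],[0.3,0,1],[0.3,0,1],[0.3,0,1]],"spin":[0,0,0,0,0]}';python3 -m handwheel '{"hand":[0,0,0,0,0],"delta_pos":[[0.3,0,1],[0.3,0,1],[0.3,0,1],[0.3,0,1],[0.3,0,1]],"spin":[0,0,0,0,0]}';python3 -m handwheel '{"hand":[0,0,0,0,0],"delta_pos":[[0.3,0,1],[0.3,0,1],[0.3,0,1],[0.3,0,1],[0.3,0,1]],"spin":[0,0,0,0,0]}'; python3 - <<'E'
from tgt import *
st()
go([-.122,.095,.13],-.08,"pre");go([-.122,.095,.13],.019,"knob")
E
```

```text
clock: 9.6
tool_pos: [0.7352, -0.0477, 0.5426]
eef_rot: [[0.125, 0.591, -0.797], [0.99, -0.02, 0.14], [0.066, -0.807, -0.587]]
force: [1.4, 0.2, 0.0]
gripper_width: 0.046
clock: 10.1
tool_pos: [0.6544, -0.0022, 0.4858]
eef_rot: [[0.125, 0.595, -0.794], [0.99, -0.021, 0.14], [0.067, -0.804, -0.591]]
force: [-1.0, 0.8, 0.1]
gripper_width: 0.0459
clock: 10.6
tool_pos: [0.5744, 0.0431, 0.4285]
eef_rot: [[0.125, 0.599, -0.791], [0.99, -0.021, 0.141], [0.068, -0.8, -0.596]]
force: [0.5, 0.3, 0.6]
gripper_width: 0.0458
clock: 11.1
tool_pos: [0.4952, 0.0883, 0.371]
eef_rot: [[0.125, 0.605, -0.786], [0.99, -0.021, 0.142], [0.069, -0.796, -0.601]]
force: [-0.7, 0.7, 0.1]
gripper_width: 0.0455
11.1 [0.4952 0.0883 0.371 ] 
 [[ 0.125  0.605 -0.786]
 [ 0.99  -0.021  0.142]
 [ 0.069 -0.796 -0.601]] F [-0.7  0.7  0.1] w 0.0455 q [ 0.061 -0.12   1.837 -0.082  0.779 -1.322]
pre TCP tgt [0.549 0.112 0.194] rows(x20mm): [0.91 8.65 3.39]
knob TCP tgt [0.609 0.11  0.115] rows(x20mm): [ 0.91 13.6   3.39]
```

```bash
python3 -m handwheel '{"hand":[0,0,0,0,0],"delta_pos":[[0.2,0.8,1],[0.2,0.8,1],[0.2,0.8,1],[0.2,0.9,0.4],[0.1,0.9,0]],"spin":[0,0,0,0,0]}';python3 -m handwheel '{"hand":[0,0,0,0,0],"delta_pos":[[0,0.9,0],[0,0.9,0],[0,0.9,0],[0,0.8,0],[0,0,0]],"spin":[0,0,0,0,0]}'; python3 - <<'E'
from tgt import *
st()
go([-.122,.095,.13],-.08,"pre");go([-.122,.095,.13],.019,"knob")
crop("top","t3",180,200,200,150,4);crop("side","s3",220,130,200,200,3)
E
```

```text
clock: 11.6
tool_pos: [0.4921, 0.1165, 0.2652]
eef_rot: [[0.122, 0.613, -0.78], [0.99, -0.017, 0.142], [0.073, -0.79, -0.609]]
force: [0.4, -0.0, 0.5]
gripper_width: 0.046
clock: 12.1
tool_pos: [0.5367, 0.116, 0.2084]
eef_rot: [[0.121, 0.616, -0.779], [0.99, -0.015, 0.142], [0.076, -0.788, -0.611]]
force: [-0.1, -0.5, -0.0]
gripper_width: 0.0463
12.1 [0.5367 0.116  0.2084] 
 [[ 0.121  0.616 -0.779]
 [ 0.99  -0.015  0.142]
 [ 0.076 -0.788 -0.611]] F [-0.1 -0.5 -0. ] w 0.0463 q [ 0.128  0.153  2.059 -0.336  0.288 -1.005]
pre TCP tgt [0.548 0.112 0.193] rows(x20mm): [-0.19  0.95  0.  ]
knob TCP tgt [0.609 0.11  0.115] rows(x20mm): [-0.19  5.9   0.  ]
```

View pics/t3.png

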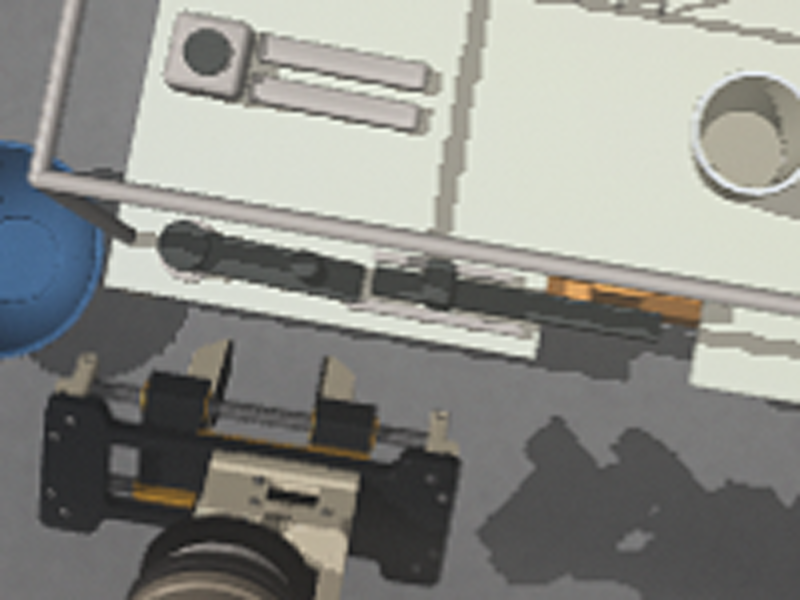

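View pics/s3.png

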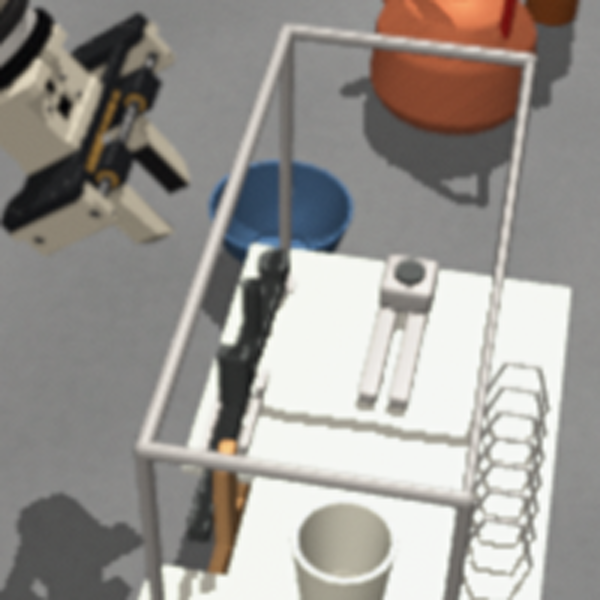

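```bash
python3 -m handwheel '{"hand":[0,0,0,0,0],"delta_pos":[[-0.1,1,0],[-0.1,1,0],[0,1,0],[0,1,0],[0,1,0]],"spin":[0,0,0,0,0]}';python3 - <<'E'
from tgt import *
st()
go([-.122,.095,.13],.019,"knob")
E
```

```text
clock: 12.7
tool_pos: [0.6039, 0.1206, 0.1667]
eef_rot: [[0.137, 0.588, -0.797], [0.989, -0.036, 0.144], [0.056, -0.808, -0.587]]
force: [0.5, 0.5, 0.2]
gripper_width: 0.0459
12.7 [0.6039 0.1206 0.1667] 
 [[ 0.137  0.588 -0.797]
 [ 0.989 -0.036  0.144]
 [ 0.056 -0.808 -0.587]] F [0.5 0.5 0.2] w 0.0459 q [ 0.131  0.336  1.923 -0.413  0.284 -0.922]
knob TCP tgt [0.608 0.11  0.115] rows(x20mm): [-0.64  2.26  1.27]
```

```bash
python3 -m handwheel '{"hand":[0,0,0,0,0],"delta_pos":[[-0.2,0,1],[-0.2,0,1],[-0.1,0,1],[-0.1,0,1],[0,0,1]],"spin":[0,0,0,0,0]}';python3 - <<'E'
from tgt import *
st()
go([-.122,.095,.13],.019,"knob")
E
```

```text
clock: 13.2
tool_pos: [0.5293, 0.1379, 0.1428]
eef_rot: [[0.162, 0.561, -0.812], [0.986, -0.069, 0.149], [0.027, -0.825, -0.565]]
force: [0.6, -1.2, -0.3]
gripper_width: 0.0457
13.2 [0.5293 0.1379 0.1428] 
 [[ 0.162  0.561 -0.812]
 [ 0.986 -0.069  0.149]
 [ 0.027 -0.825 -0.565]] F [ 0.6 -1.2 -0.3] w 0.0457 q [ 0.228  0.289  2.074 -0.768  0.284 -0.482]
knob TCP tgt [0.608 0.109 0.114] rows(x20mm): [-0.81  3.48 -2.6 ]
```

```bash
python3 -m handwheel '{"hand":[0,0,0],"delta_pos":[[-0.2,0.8,0.6],[-0.2,0.8,0.6],[-0.2,0.8,0.6]],"spin":[0,0,0]}';python3 - <<'E'
from tgt import *
st()
go([-.122,.095,.13],.019,"knob")
E
```

```text
clock: 13.5
tool_pos: [0.5274, 0.1427, 0.1081]
eef_rot: [[0.18, 0.541, -0.822], [0.984, -0.099, 0.151], [0.001, -0.835, -0.55]]
force: [1.2, -0.2, 0.6]
gripper_width: 0.0459
13.5 [0.5274 0.1427 0.1081] 
 [[ 0.18   0.541 -0.822]
 [ 0.984 -0.099  0.151]
 [ 0.001 -0.835 -0.55 ]] F [ 1.2 -0.2  0.6] w 0.0459 q [ 0.261  0.366  2.082 -0.997  0.284 -0.215]
knob TCP tgt [0.607 0.109 0.114] rows(x20mm): [-0.95  2.08 -3.71]
```

```bash
python3 -m handwheel '{"hand":[0,0,0],"delta_pos":[[-0.6,-0.3,-0.5],[-0.5,0,-0.6],[-0.2,0,0]],"spin":[0,0,0]}';python3 - <<'E'
from tgt import *
st()
go([-.122,.095,.13],.019,"knob")
E
```

```text
clock: 13.8
tool_pos: [0.5385, 0.1154, 0.1275]
eef_rot: [[0.179, 0.54, -0.823], [0.984, -0.099, 0.149], [-0.001, -0.836, -0.549]]
force: [0.7, -0.4, 0.2]
gripper_width: 0.046
13.8 [0.5385 0.1154 0.1275] 
 [[ 0.179  0.54  -0.823]
 [ 0.984 -0.099  0.149]
 [-0.001 -0.836 -0.549]] F [ 0.7 -0.4  0.2] w 0.046 q [ 0.186  0.326  2.063 -0.785  0.283 -0.496]
knob TCP tgt [0.607 0.109 0.114] rows(x20mm): [ 0.29  2.45 -2.52]
```

```bash
python3 -m handwheel '{"hand":[0,0,0,0],"delta_pos":[[0.1,0.7,-0.9],[0.1,0.8,-0.9],[0.1,0.8,-0.7],[0,0.2,0]],"spin":[0,0,0,0]}';python3 - <<'E'
from tgt import *
st()
go([-.122,.095,.13],.019,"knob")
crop("top","t4",200,200,200,150,4);crop("side","s4",220,130,200,200,3)
E
```

```text
clock: 14.2
tool_pos: [0.6097, 0.1081, 0.1155]
eef_rot: [[0.182, 0.543, -0.82], [0.983, -0.099, 0.152], [0.001, -0.834, -0.552]]
force: [-0.3, -0.3, -0.3]
gripper_width: 0.0462
14.2 [0.6097 0.1081 0.1155] 
 [[ 0.182  0.543 -0.82 ]
 [ 0.983 -0.099  0.152]
 [ 0.001 -0.834 -0.552]] F [-0.3 -0.3 -0.3] w 0.0462 q [ 0.142  0.44   1.912 -0.662  0.289 -0.655]
knob TCP tgt [0.608 0.109 0.114] rows(x20mm): [ 0.02 -0.    0.13]
```

View pics/t4.png

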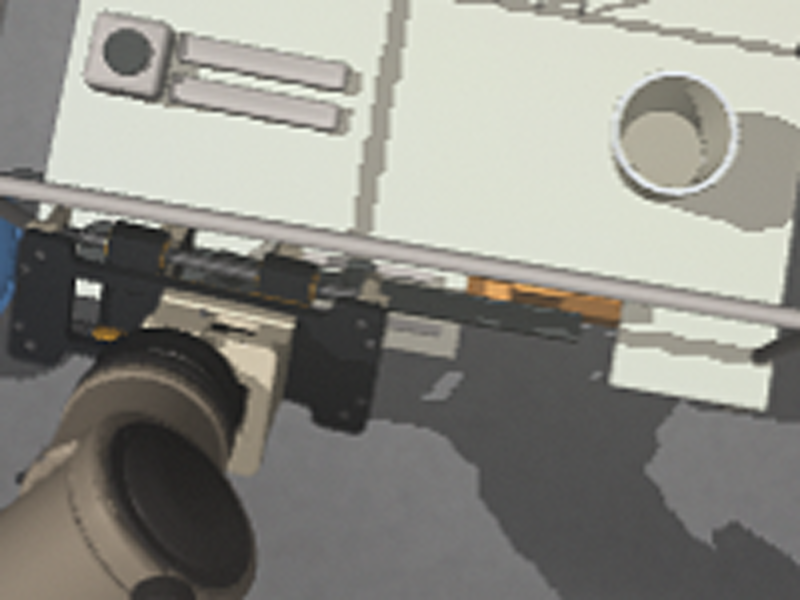

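View pics/s4.png

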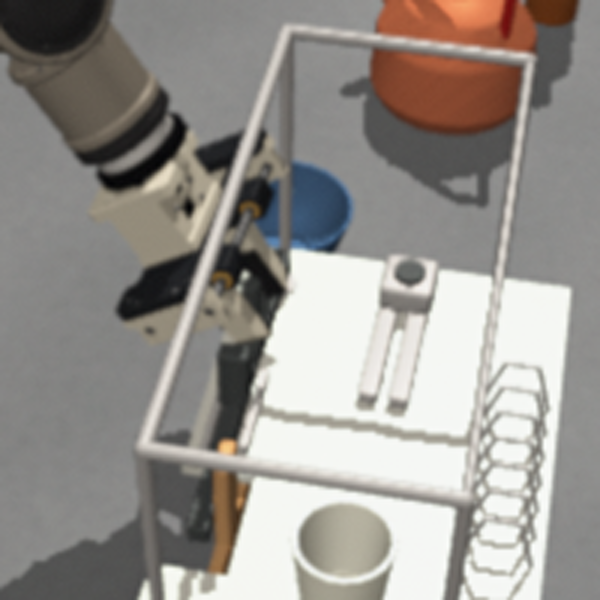

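```bash
python3 -m handwheel '{"hand":[-1,-1,-1,-1,-1],"delta_pos":[[0,0,0],[0,0,0],[0,0,0],[0,0,0],[0,0,0]],"spin":[0,0,0,0,0]}'
```

```text
clock: 14.8
tool_pos: [0.6039, 0.1091, 0.1148]
eef_rot: [[0.18, 0.539, -0.823], [0.984, -0.099, 0.15], [-0.0, -0.837, -0.548]]
force: [2.3, 2.3, -1.8]
gripper_width: 0.0154
```

```bash
python3 - <<'E'
from tgt import *
s=bot.state();R=s["eef_rot"]
k=lambda a:T(p,[-.122-.075*np.sin(a),.170-.075*np.cos(a),.13])[0]
np.save("knob0.npy",s["tool_pos"]-k(0.03))
for a in np.arange(0.03,1.6,.2): print(a.round(2),(R.T@(k(a+.2)-k(a))/.02).round(2),(k(a+.2)-k(0.03)+s["tool_pos"]).round(3))
E
```

```text
0.03 [ 0.06 -0.41  0.62] [0.589 0.113 0.115]
0.23 [ 0.21 -0.39  0.6 ] [0.576 0.12  0.115]
0.43 [ 0.35 -0.36  0.55] [0.564 0.129 0.115]
0.63 [ 0.47 -0.32  0.49] [0.555 0.14  0.115]
0.83 [ 0.58 -0.26  0.4 ] [0.547 0.154 0.115]
1.03 [ 0.66 -0.19  0.29] [0.543 0.168 0.115]
1.23 [ 0.72 -0.12  0.18] [0.541 0.183 0.115]
1.43 [ 0.75 -0.04  0.05] [0.543 0.198 0.115]
```

```bash
python3 -m handwheel '{"hand":[-1,-1,-1],"delta_pos":[[0.06,-0.4,0.6],[0.2,-0.4,0.6],[0.35,-0.36,0.55]],"spin":[0,0,0]}'; cat > arc.py <<'E'
from tgt import *
st()
s=bot.state();R=s["eef_rot"]
k=lambda a:T(p,[-.122-.075*np.sin(a),.170-.075*np.cos(a),.13])[0]
off=np.load("knob0.npy");q=inv(s["tool_pos"]-off)
th=np.arctan2(-.122-q[0],.170-q[1]);print("theta",th,"r",np.hypot(-.122-q[0],.170-q[1]))
for a in (.2,.4,.6,.8): print(th+a,(R.T@(k(th+a)+off-s["tool_pos"])/.02).round(2))
E
python3 arc.py
```

```text
clock: 15.1
tool_pos: [0.565, 0.1262, 0.1147]
eef_rot: [[0.185, 0.538, -0.823], [0.983, -0.103, 0.154], [-0.002, -0.837, -0.548]]
force: [0.8, -5.6, -0.9]
gripper_width: 0.0151
15.1 [0.565  0.1262 0.1147] 
 [[ 0.185  0.538 -0.823]
 [ 0.983 -0.103  0.154]
 [-0.002 -0.837 -0.548]] F [ 0.8 -5.6 -0.9] w 0.0151 q [ 0.203  0.392  2.    -0.811  0.293 -0.451]
theta 0.5988034213647404 r 0.07657711212324853
0.7988034213647404 [ 0.52 -0.31  0.46]
0.9988034213647404 [ 1.08 -0.58  0.88]
1.1988034213647403 [ 1.73 -0.79  1.19]
1.3988034213647405 [ 2.44 -0.92  1.39]
```

```bash
python3 -m handwheel '{"hand":[-1,-1,-1],"delta_pos":[[0.52,-0.31,0.46],[0.58,-0.27,0.41],[0.65,-0.2,0.3]],"spin":[0,0,0]}'; python3 arc.py
```

```text
clock: 15.4
tool_pos: [0.5391, 0.1581, 0.1144]
eef_rot: [[0.201, 0.529, -0.825], [0.98, -0.122, 0.16], [-0.016, -0.84, -0.543]]
force: [-6.8, -8.9, 7.1]
gripper_width: 0.0154
15.4 [0.5391 0.1581 0.1144] 
 [[ 0.201  0.529 -0.825]
 [ 0.98  -0.122  0.16 ]
 [-0.016 -0.84  -0.543]] F [-6.8 -8.9  7.1] w 0.0154 q [ 0.305  0.384  2.013 -0.886  0.364 -0.288]
theta 1.1224240599638557 r 0.08110625528425955
1.3224240599638557 [ 0.84 -0.05  0.01]
1.5224240599638557 [ 1.57 -0.15  0.14]
1.7224240599638558 [ 2.32 -0.16  0.14]
1.9224240599638558 [ 3.05 -0.1   0.02]
```

```bash
python3 -m handwheel '{"hand":[-1,-1,-1],"delta_pos":[[0.84,-0.05,-0.05],[0.7,-0.05,0],[0.4,0,0]],"spin":[0,0,0]}'; python3 arc.py; python3 -c "
from h import *
crop('top','t5',180,200,200,150,4)"
```

```text
clock: 15.7
tool_pos: [0.5358, 0.1879, 0.1139]
eef_rot: [[0.217, 0.513, -0.831], [0.976, -0.145, 0.166], [-0.035, -0.846, -0.532]]
force: [-7.5, -3.9, 7.4]
gripper_width: 0.0154
15.7 [0.5358 0.1879 0.1139] 
 [[ 0.217  0.513 -0.831]
 [ 0.976 -0.145  0.166]
 [-0.035 -0.846 -0.532]] F [-7.5 -3.9  7.4] w 0.0154 q [ 0.386  0.409  1.959 -0.846  0.452 -0.262]
theta 1.4946447216718124 r 0.0805389455182645
1.6946447216718123 [ 0.79  0.06 -0.23]
1.8946447216718125 [ 1.53  0.09 -0.33]
2.0946447216718123 [ 2.24  0.21 -0.56]
2.2946447216718124 [ 2.88  0.39 -0.9 ]
```

View pics/t5.png

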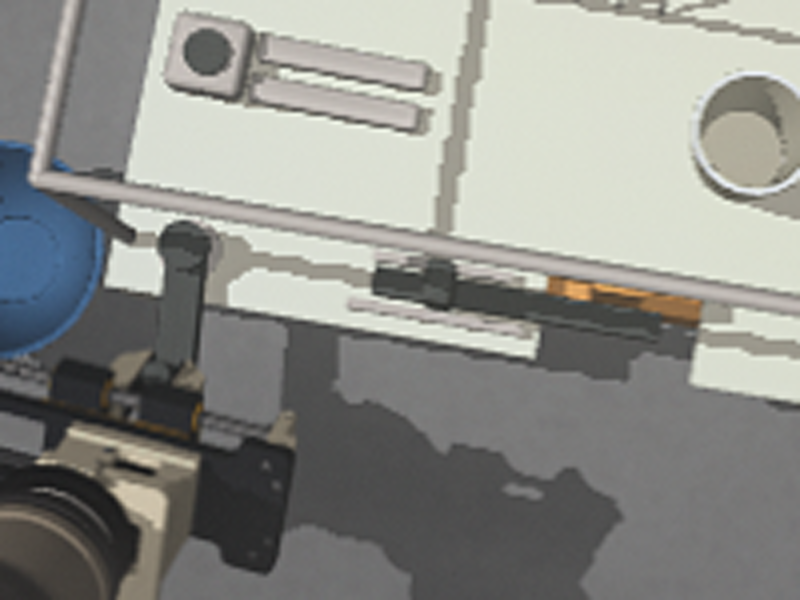

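```bash
python3 -m handwheel '{"hand":[-1,-1,0,0,0],"delta_pos":[[0.6,0.05,-0.15],[0.1,0,0],[0,0,0],[0,0,0],[0,0,0]],"spin":[0,0,0,0,0]}'; python3 arc.py;  python3 -m handwheel '{"hand":[0,0,0,0],"delta_pos":[[0,-1,0],[0,-1,0],[-0.6,-0.8,0],[-0.6,0,0]],"spin":[0,0,0,0]}'; python3 -c "
from tgt import *
st()
go([-.122,.0225,.137],.019,'handle')
crop('top','t6',180,200,200,150,4)"
```

```text
clock: 16.25
tool_pos: [0.5388, 0.2008, 0.1142]
eef_rot: [[0.22, 0.51, -0.832], [0.975, -0.147, 0.167], [-0.037, -0.848, -0.529]]
force: [-0.1, -0.4, -0.3]
gripper_width: 0.035
16.25 [0.5388 0.2008 0.1142] 
 [[ 0.22   0.51  -0.832]
 [ 0.975 -0.147  0.167]
 [-0.037 -0.848 -0.529]] F [-0.1 -0.4 -0.3] w 0.035 q [ 0.411  0.423  1.93  -0.825  0.479 -0.263]
theta 1.6600926537283462 r 0.07940676273282816
1.8600926537283462 [ 0.74  0.11 -0.28]
2.060092653728346 [ 1.46  0.2  -0.49]
2.2600926537283463 [ 2.11  0.37 -0.81]
2.4600926537283465 [ 2.68  0.61 -1.23]
clock: 16.65
tool_pos: [0.5043, 0.1855, 0.1633]
eef_rot: [[0.219, 0.509, -0.833], [0.975, -0.147, 0.166], [-0.038, -0.848, -0.528]]
force: [0.7, -1.6, 0.2]
gripper_width: 0.0455
16.65 [0.5043 0.1855 0.1633] 
 [[ 0.219  0.509 -0.833]
 [ 0.975 -0.147  0.166]
 [-0.038 -0.848 -0.528]] F [ 0.7 -1.6  0.2] w 0.0455 q [ 0.41   0.284  1.971 -0.702  0.551 -0.406]
handle TCP tgt [0.597 0.036 0.121] rows(x20mm): [-6.19  5.26 -3.98]
```

View pics/t6.png

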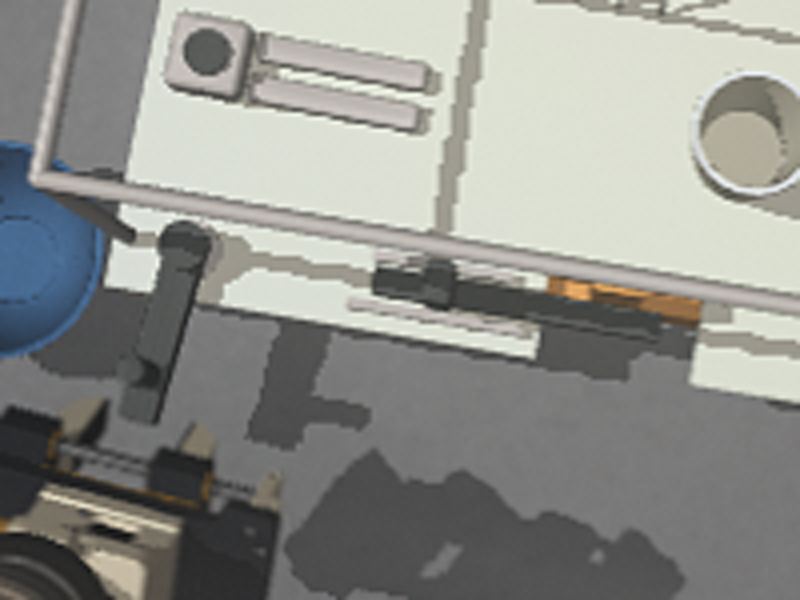

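```bash
python3 -m handwheel '{"hand":[0,0,0,0,0],"delta_pos":[[-1,0,0],[-1,0,0],[-1,0,0],[-1,0,0],[-1,0,0]],"spin":[0,-0.1,0,0,0]}'; python3 -c "
from tgt import *
st()
go([-.122,.0225,.137],.019,'handle')
go([-.122,.0225,.137],-.03,'pre')"
```

```text
clock: 17.2
tool_pos: [0.4856, 0.0817, 0.1655]
eef_rot: [[0.15, 0.505, -0.85], [0.985, -0.149, 0.086], [-0.083, -0.85, -0.52]]
force: [-0.3, 0.5, -0.5]
gripper_width: 0.0459
17.2 [0.4856 0.0817 0.1655] 
 [[ 0.15   0.505 -0.85 ]
 [ 0.985 -0.149  0.086]
 [-0.083 -0.85  -0.52 ]] F [-0.3  0.5 -0.5] w 0.0459 q [ 0.158  0.173  2.12  -0.609  0.407 -0.775]
handle TCP tgt [0.597 0.036 0.121] rows(x20mm): [-1.22  5.05 -3.77]
pre TCP tgt [0.572 0.043 0.163] rows(x20mm): [-1.22  2.6  -3.77]
```

```bash
python3 -m handwheel '{"hand":[0,0,0,0,0],"delta_pos":[[-0.4,0.6,-0.9],[-0.4,0.6,-0.9],[-0.4,0.6,-0.9],[0,0.6,-0.9],[0,0,0]],"spin":[0,0,0,0,0]}'; python3 -c "
from tgt import *
st()
go([-.122,.0225,.137],.019,'handle')
crop('top','t7',180,200,200,150,4)"
```

```text
clock: 17.7
tool_pos: [0.5687, 0.0367, 0.1597]
eef_rot: [[0.158, 0.5, -0.852], [0.984, -0.154, 0.092], [-0.085, -0.852, -0.516]]
force: [-0.5, 0.5, -0.1]
gripper_width: 0.0457
17.7 [0.5687 0.0367 0.1597] 
 [[ 0.158  0.5   -0.852]
 [ 0.984 -0.154  0.092]
 [-0.085 -0.852 -0.516]] F [-0.5  0.5 -0.1] w 0.0457 q [ 0.022  0.295  1.961 -0.445  0.393 -1.043]
handle TCP tgt [0.597 0.036 0.121] rows(x20mm): [ 0.35  2.37 -0.2 ]
```

View pics/t7.png

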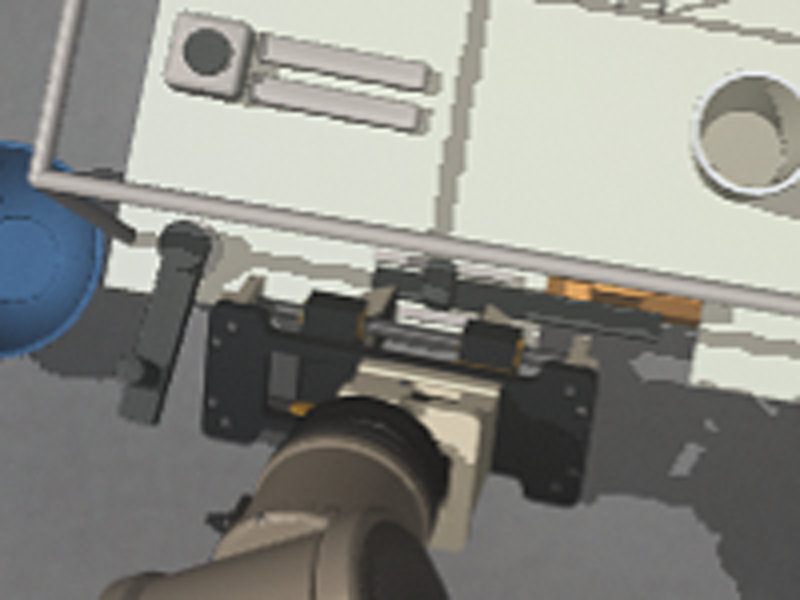

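```bash
python3 -m handwheel '{"hand":[-1,-1,-1,-1,-1],"delta_pos":[[-0.8,0,0],[-0.5,0,0],[0,0,0],[0,0,0],[0,0,0]],"spin":[0,0,0,0,0]}'; python3 -c "
from tgt import *
st()
go([-.122,-.012,.137],.019,'handle')
crop('top','t8',180,200,200,150,4)"
```

```text
clock: 18.25
tool_pos: [0.558, 0.0113, 0.1578]
eef_rot: [[0.157, 0.491, -0.857], [0.984, -0.154, 0.092], [-0.087, -0.857, -0.508]]
force: [0.8, -1.3, 0.7]
gripper_width: 0.0107
18.25 [0.558  0.0113 0.1578] 
 [[ 0.157  0.491 -0.857]
 [ 0.984 -0.154  0.092]
 [-0.087 -0.857 -0.508]] F [ 0.8 -1.3  0.7] w 0.0107 q [-0.04   0.276  1.992 -0.379  0.372 -1.157]
handle TCP tgt [0.592 0.002 0.121] rows(x20mm): [-0.04  2.5  -0.56]
```

View pics/t8.png

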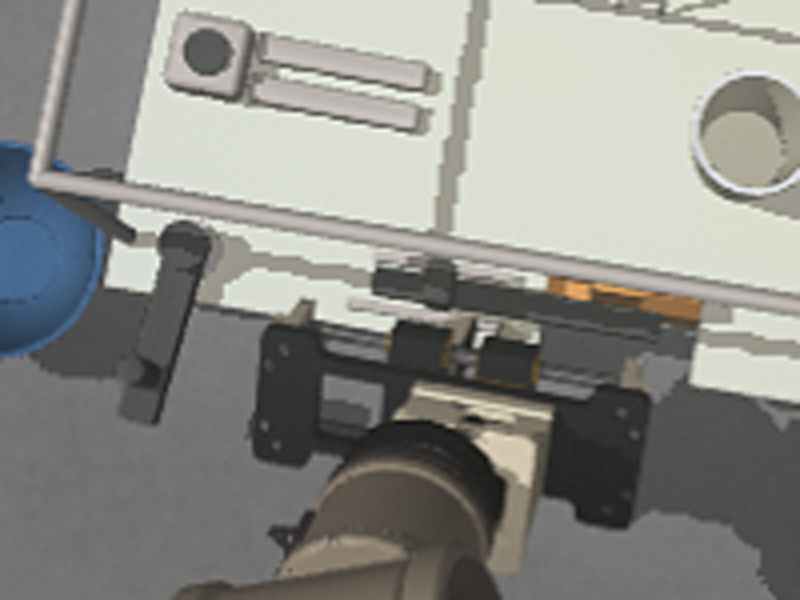

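```bash
python3 -m handwheel '{"hand":[-1,-1,-1,-1],"delta_pos":[[0,0.85,-0.25],[0,0.85,-0.2],[0,0.8,-0.1],[0,0,0]],"spin":[0,0,0,0]}'; python3 -c "
from tgt import *
st()
go([-.122,-.012,.137],.019,'handle')
crop('top','t9',180,200,200,150,4)
crop('side','s9',220,130,200,200,3)"
```

```text
clock: 18.7
tool_pos: [0.5932, 0.0049, 0.1202]
eef_rot: [[0.154, 0.494, -0.856], [0.984, -0.152, 0.09], [-0.086, -0.856, -0.509]]
force: [-0.1, 0.7, -0.1]
gripper_width: 0.0004
18.7 [0.5932 0.0049 0.1202] 
 [[ 0.154  0.494 -0.856]
 [ 0.984 -0.152  0.09 ]
 [-0.086 -0.856 -0.509]] F [-0.1  0.7 -0.1] w 0.0004 q [-0.053  0.392  1.951 -0.446  0.297 -1.098]
handle TCP tgt [0.592 0.002 0.121] rows(x20mm): [-0.16 -0.03  0.02]
```

View pics/t9.png

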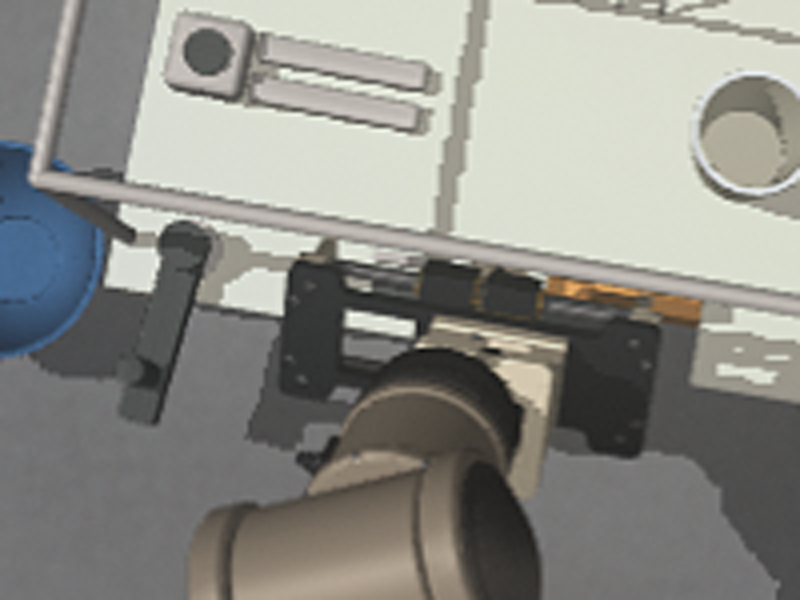

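View pics/s9.png

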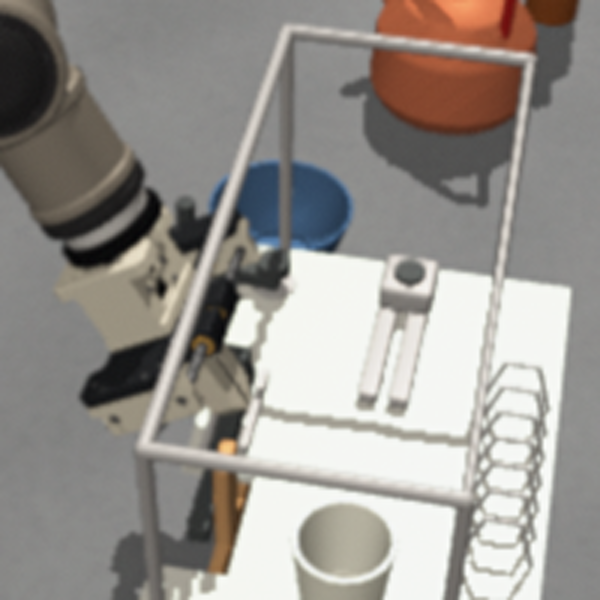

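```bash
python3 -m handwheel '{"hand":[-1,-1,-1],"delta_pos":[[0.9,-0.08,-0.02],[0.9,-0.08,-0.02],[0.9,-0.08,-0.02]],"spin":[0,0,0]}'; cat > sl.py <<'E'
from tgt import *
st();s=bot.state()
print("grasp rack",inv(s["tool_pos"]-.019*s["eef_rot"][:,1]).round(4))
E
python3 sl.py; python3 -c "
from tgt import *
crop('top','t10',180,200,200,150,4)"
```

```text
clock: 19.1
tool_pos: [0.5986, 0.058, 0.1234]
eef_rot: [[0.159, 0.494, -0.855], [0.983, -0.156, 0.092], [-0.088, -0.855, -0.51]]
force: [0.1, -2.6, -0.4]
gripper_width: 0.0007
19.1 [0.5986 0.058  0.1234] 
 [[ 0.159  0.494 -0.855]
 [ 0.983 -0.156  0.092]
 [-0.088 -0.855 -0.51 ]] F [ 0.1 -2.6 -0.4] w 0.0007 q [ 0.07   0.408  1.909 -0.564  0.363 -0.882]
grasp rack [-0.1232  0.0446  0.1396]
```

View pics/t10.png

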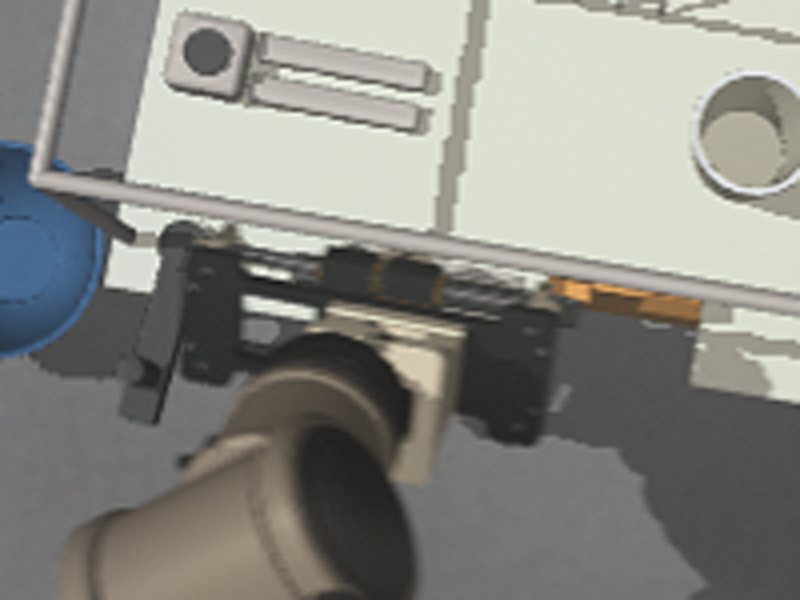

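```bash
python3 -m handwheel '{"hand":[-1,-1],"delta_pos":[[0.7,-0.08,-0.02],[0.7,-0.08,-0.02]],"spin":[0,0]}'; python3 sl.py
```

```text
clock: 19.35
tool_pos: [0.6017, 0.0883, 0.1257]
eef_rot: [[0.157, 0.495, -0.854], [0.984, -0.155, 0.091], [-0.087, -0.855, -0.512]]
force: [0.3, -2.0, -1.4]
gripper_width: 0.0004
19.35 [0.6017 0.0883 0.1257] 
 [[ 0.157  0.495 -0.854]
 [ 0.984 -0.155  0.091]
 [-0.087 -0.855 -0.512]] F [ 0.3 -2.  -1.4] w 0.0004 q [ 0.135  0.42   1.88  -0.597  0.403 -0.8  ]
grasp rack [-0.1242  0.0751  0.1419]
```

```bash
python3 -m handwheel '{"hand":[-1],"delta_pos":[[0.2,0,0]],"spin":[0]}'; python3 sl.py; python3 -c "
from tgt import *
crop('top','t11',180,200,200,150,4)
crop('side','s11',220,130,200,200,3)"
```

```text
clock: 19.45
tool_pos: [0.602, 0.0925, 0.126]
eef_rot: [[0.156, 0.496, -0.854], [0.984, -0.155, 0.09], [-0.088, -0.855, -0.512]]
force: [3.7, -15.8, -1.1]
gripper_width: 0.0003
19.45 [0.602  0.0925 0.126 ] 
 [[ 0.156  0.496 -0.854]
 [ 0.984 -0.155  0.09 ]
 [-0.088 -0.855 -0.512]] F [  3.7 -15.8  -1.1] w 0.0003 q [ 0.145  0.422  1.875 -0.602  0.409 -0.79 ]
grasp rack [-0.1245  0.0792  0.1422]
```

View pics/t11.png

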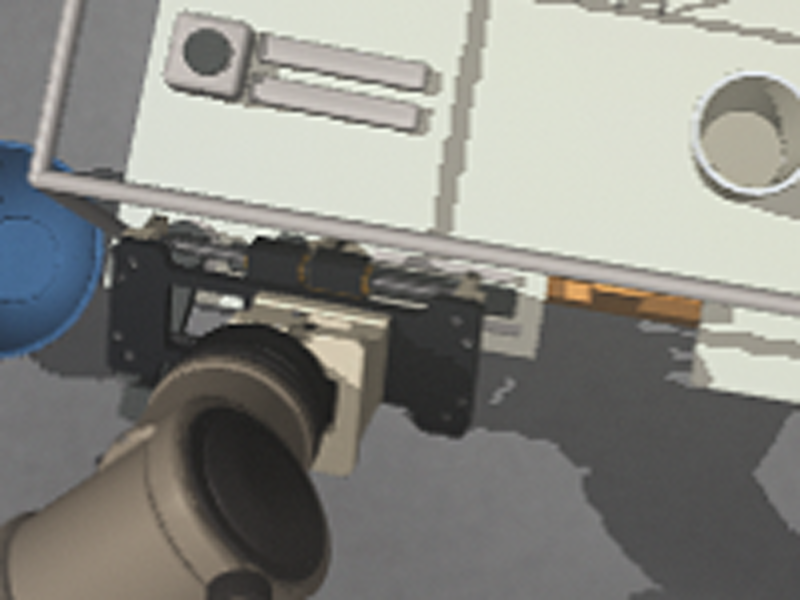

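View pics/s11.png

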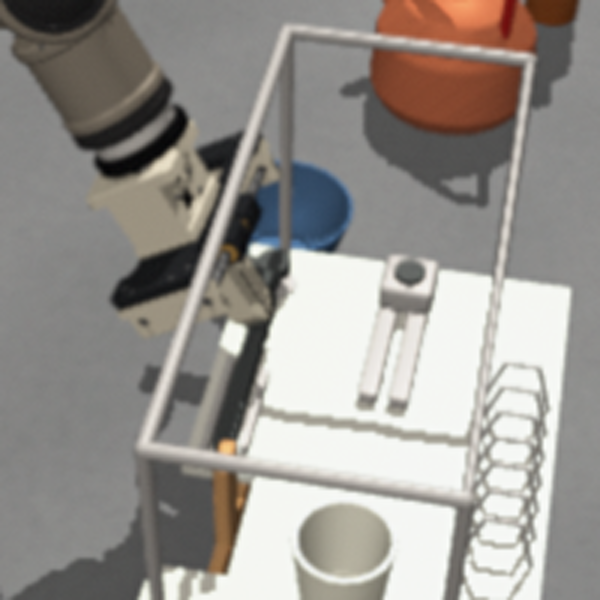

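```bash
python3 -m handwheel '{"hand":[-1,-1,-1,-1,-1],"delta_pos":[[-0.6,0,0],[-0.6,-1,0],[-0.8,-1,0],[-1,-0.8,0],[-1,0,0]],"spin":[0,0,0,0,0]}'; python3 sl.py; python3 -c "
from tgt import *
crop('top','t12',260,230,130,80,6)
crop('side','s12',250,230,90,100,6)"
```

```text
clock: 20.05
tool_pos: [0.5597, 0.0205, 0.1838]
eef_rot: [[0.151, 0.498, -0.854], [0.985, -0.153, 0.086], [-0.088, -0.854, -0.513]]
force: [0.6, 0.1, -0.4]
gripper_width: 0.0006
20.05 [0.5597 0.0205 0.1838] 
 [[ 0.151  0.498 -0.854]
 [ 0.985 -0.153  0.086]
 [-0.088 -0.854 -0.513]] F [ 0.6  0.1 -0.4] w 0.0006 q [-0.018  0.238  1.957 -0.344  0.44  -1.186]
grasp rack [-0.1567  0.0022  0.2   ]
```

View pics/t12.png

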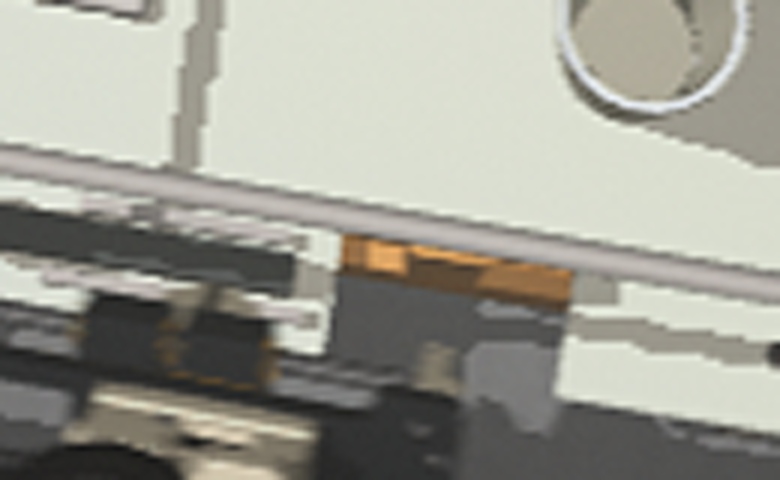

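View pics/s12.png

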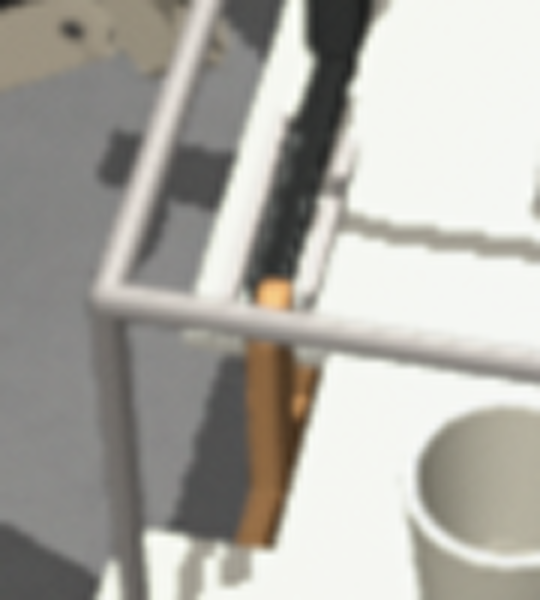

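```bash
python3 -c "
from tgt import *
print('far top edge',inv(atz('side',(295.6,277),.145)))
for y in(-.065,-.08,-.095):
  for x in (-.111,-.099): print(y,x,(6*(proj('side',T(p,[x,y,.145]))[0]-[250,230])).round(), (6*(proj('top',T(p,[x,y,.145]))[0]-[260,230])).round())
go([-.105,-.08,.130],.019,'tab')
go([-.105,-.08,.130],-.03,'pre')
"
```

```text
far top edge [-0.10710032 -0.06395129  0.145     ]
-0.065 -0.111 [262. 283.] [426. 252.]
-0.065 -0.099 [296. 288.] [432. 219.]
-0.08 -0.111 [252. 315.] [468. 258.]
-0.08 -0.099 [287. 321.] [473. 226.]
-0.095 -0.111 [242. 349.] [509. 265.]
-0.095 -0.099 [277. 354.] [514. 232.]
tab TCP tgt [ 0.6   -0.068  0.114] rows(x20mm): [-3.66  4.62 -0.35]
pre TCP tgt [ 0.576 -0.06   0.156] rows(x20mm): [-3.66  2.17 -0.35]
```

```bash
python3 -m handwheel '{"hand":[0.3,0.3,0.3,0.3,0.3],"delta_pos":[[-0.9,0,0],[-0.9,0,0],[-0.9,0,0],[-0.9,0,0],[-0.2,0,0]],"spin":[0,0,0,0,0]}'; python3 -m handwheel '{"hand":[0.3,0.3],"delta_pos":[[0,0.8,0],[0,0.8,0]],"spin":[0,0]}'; python3 sl.py; python3 -c "
from tgt import *
go([-.107,-.08,.130],.019,'tab')
crop('top','t13',240,200,160,120,5)"
```

```text
clock: 20.65
tool_pos: [0.5471, -0.0567, 0.1899]
eef_rot: [[0.154, 0.497, -0.854], [0.984, -0.153, 0.088], [-0.087, -0.854, -0.513]]
force: [0.5, -0.3, -0.1]
gripper_width: 0.0357
clock: 20.85
tool_pos: [0.5639, -0.0617, 0.164]
eef_rot: [[0.156, 0.501, -0.851], [0.984, -0.154, 0.09], [-0.087, -0.852, -0.517]]
force: [0.5, 0.1, -0.1]
gripper_width: 0.0517
20.85 [ 0.5639 -0.0617  0.164 ] 
 [[ 0.156  0.501 -0.851]
 [ 0.984 -0.154  0.09 ]
 [-0.087 -0.852 -0.517]] F [ 0.5  0.1 -0.1] w 0.0517 q [-0.221  0.266  1.99  -0.124  0.337 -1.553]
grasp rack [-0.1416 -0.0787  0.1802]
tab TCP tgt [ 0.598 -0.068  0.114] rows(x20mm): [ 0.19  3.04 -0.18]
```

View pics/t13.png

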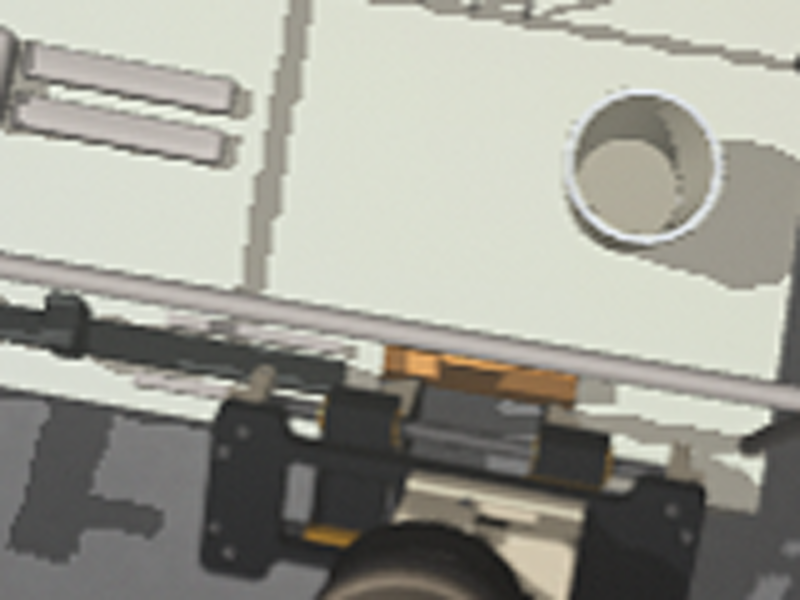

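```bash
python3 -m handwheel '{"hand":[0.3,0.3,0.3,0.3],"delta_pos":[[0.1,0.9,-0.1],[0.1,0.9,-0.1],[0,0.9,0],[0,0.3,0]],"spin":[0,0,0,0]}'; python3 sl.py; python3 -c "
from tgt import *
go([-.107,-.08,.130],.019,'tab')"
```

```text
clock: 21.3
tool_pos: [0.6017, -0.0638, 0.1185]
eef_rot: [[0.155, 0.484, -0.861], [0.984, -0.152, 0.092], [-0.086, -0.862, -0.5]]
force: [-0.7, -0.1, 0.1]
gripper_width: 0.0593
21.3 [ 0.6017 -0.0638  0.1185] 
 [[ 0.155  0.484 -0.861]
 [ 0.984 -0.152  0.092]
 [-0.086 -0.862 -0.5  ]] F [-0.7 -0.1  0.1] w 0.0593 q [-0.206  0.404  1.929 -0.179  0.283 -1.485]
grasp rack [-0.1035 -0.0757  0.1349]
tab TCP tgt [ 0.598 -0.068  0.114] rows(x20mm): [-0.2   0.14  0.28]
```

```bash
python3 -m handwheel '{"hand":[-1,-1,-1,-1,-1],"delta_pos":[[-0.2,0.1,0.2],[0,0,0],[0,0,0],[0,0,0],[0,0,0]],"spin":[0,0,0,0,0]}'; python3 sl.py
```

```text
clock: 21.8
tool_pos: [0.5977, -0.0623, 0.1168]
eef_rot: [[0.153, 0.48, -0.864], [0.985, -0.146, 0.093], [-0.082, -0.865, -0.495]]
force: [0.7, -10.2, -3.2]
gripper_width: 0.0312
21.8 [ 0.5977 -0.0623  0.1168] 
 [[ 0.153  0.48  -0.864]
 [ 0.985 -0.146  0.093]
 [-0.082 -0.865 -0.495]] F [  0.7 -10.2  -3.2] w 0.0312 q [-0.208  0.401  1.936 -0.159  0.283 -1.506]
grasp rack [-0.1076 -0.0749  0.1332]
```

```bash
python3 -m handwheel '{"hand":[-1,-1],"delta_pos":[[0,-0.35,0.6],[0,-0.35,0.6]],"spin":[0,0]}'; python3 sl.py
```

```text
clock: 22.0
tool_pos: [0.567, -0.0582, 0.1167]
eef_rot: [[0.156, 0.461, -0.874], [0.984, -0.146, 0.099], [-0.082, -0.875, -0.477]]
force: [1.2, -5.6, -13.4]
gripper_width: 0.0312
22.0 [ 0.567  -0.0582  0.1167] 
 [[ 0.156  0.461 -0.874]
 [ 0.984 -0.146  0.099]
 [-0.082 -0.875 -0.477]] F [  1.2  -5.6 -13.4] w 0.0312 q [-0.211  0.36   1.997 -0.164  0.285 -1.5  ]
grasp rack [-0.1382 -0.0749  0.1334]
```

```bash
python3 -m handwheel '{"hand":[-1,-1],"delta_pos":[[0,-0.28,0.6],[0,-0.28,0.6]],"spin":[0,0]}'; python3 sl.py
```

```text
clock: 22.2
tool_pos: [0.5374, -0.0542, 0.1166]
eef_rot: [[0.16, 0.445, -0.881], [0.984, -0.145, 0.106], [-0.081, -0.884, -0.461]]
force: [1.3, -6.1, -16.1]
gripper_width: 0.0313
22.2 [ 0.5374 -0.0542  0.1166] 
 [[ 0.16   0.445 -0.881]
 [ 0.984 -0.145  0.106]
 [-0.081 -0.884 -0.461]] F [  1.3  -6.1 -16.1] w 0.0313 q [-0.214  0.319  2.057 -0.168  0.284 -1.494]
grasp rack [-0.1677 -0.0748  0.1334]
```

```bash
python3 -m handwheel '{"hand":[-1,-1],"delta_pos":[[0,-0.22,0.65],[0,-0.22,0.6]],"spin":[0,0]}'; python3 sl.py
```

```text
clock: 22.4
tool_pos: [0.5088, -0.0502, 0.1164]
eef_rot: [[0.165, 0.43, -0.887], [0.983, -0.145, 0.113], [-0.08, -0.891, -0.447]]
force: [2.0, -6.8, -14.4]
gripper_width: 0.0311
22.4 [ 0.5088 -0.0502  0.1164] 
 [[ 0.165  0.43  -0.887]
 [ 0.983 -0.145  0.113]
 [-0.08  -0.891 -0.447]] F [  2.   -6.8 -14.4] w 0.0311 q [-0.218  0.279  2.113 -0.173  0.284 -1.487]
grasp rack [-0.1964 -0.0748  0.1333]
```

```bash
python3 -m handwheel '{"hand":[0.3,0.3,0.3,0.3,0.3],"delta_pos":[[0,0,0],[0,0,0],[0,0,0],[0,0,0],[0,-0.3,0]],"spin":[0,0,0,0,0]}'; python3 -m handwheel '{"hand":[0.3,0.3,0.3,0.3,0.3],"delta_pos":[[0,-0.8,0],[0,-1,0],[0,-1,0],[0,-1,0.5],[0,-1,0.5]],"spin":[0,0,0,0,0]}'; python3 -m handwheel '{"hand":[0.3,0.3,0.3],"delta_pos":[[0,-0.8,0.5],[0,-0.5,0.5],[0,0,0]],"spin":[0,0,0]}'; python3 sl.py; python3 -c "
from tgt import *
crop('top','t14',170,140,270,200,3)
crop('side','s14',220,130,200,200,3)"
```

```text
clock: 22.9
tool_pos: [0.5066, -0.0496, 0.1247]
eef_rot: [[0.165, 0.435, -0.885], [0.983, -0.146, 0.111], [-0.081, -0.888, -0.452]]
force: [0.1, 0.5, 0.1]
gripper_width: 0.0591
clock: 23.4
tool_pos: [0.4467, -0.0325, 0.2047]
eef_rot: [[0.163, 0.436, -0.885], [0.983, -0.145, 0.109], [-0.081, -0.888, -0.453]]
force: [-0.0, -0.3, -0.3]
gripper_width: 0.0596
clock: 23.7
tool_pos: [0.416, -0.0255, 0.2226]
eef_rot: [[0.162, 0.442, -0.882], [0.984, -0.145, 0.107], [-0.081, -0.885, -0.458]]
force: [0.9, 0.3, -0.0]
gripper_width: 0.0594
23.7 [ 0.416  -0.0255  0.2226] 
 [[ 0.162  0.442 -0.882]
 [ 0.984 -0.145  0.107]
 [-0.081 -0.885 -0.458]] F [ 0.9  0.3 -0. ] w 0.0594 q [-0.205 -0.09   2.161 -0.094  0.592 -1.567]
grasp rack [-0.2919 -0.0628  0.2394]
```

View pics/t14.png

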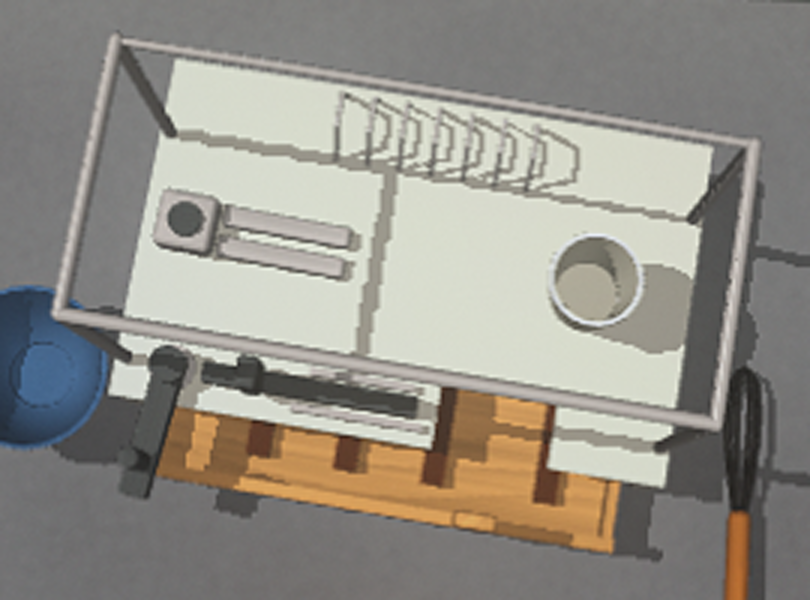

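View pics/s14.png

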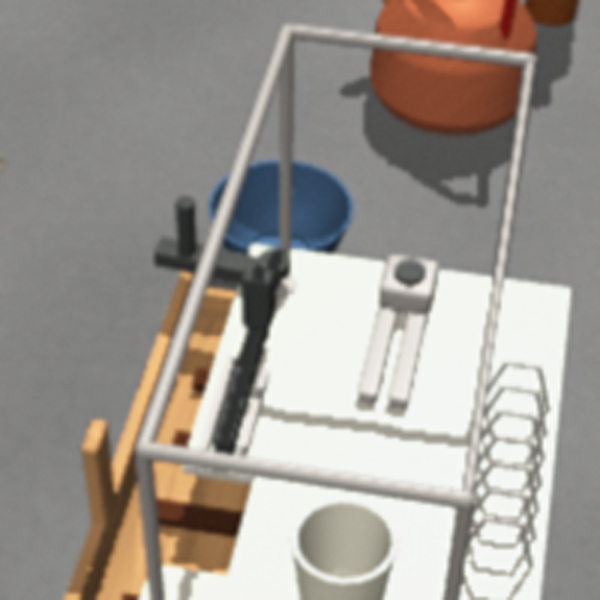

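```bash
python3 -c "
from tgt import *
print('handle',inv(atz('top',(170+250/3,140+372/3),.146)),'knob',inv(atz('top',(170+137/3,140+457/3),.138)),'tab',inv(atz('top',(170+474/3,140+521/3),.145)))
print(bot.state()['joint_velocities'].round(3)); print(workorder.close_job())"
```

```text
handle [-0.12168091  0.10274341  0.146     ] knob [-0.19503731  0.1732926   0.138     ] tab [-0.20010196 -0.07279847  0.145     ]
[-0.004  0.029 -0.007 -0.003 -0.006  0.002]
the job is handed in; nothing more can be done
None
```

The knife tray is open and the job is handed in, at about 24 s of the 56 s allowed; no verdict was reported. I swung the keeper open by its knob, pushed the bolt left to its end stop, then pulled the tray out by its tab, let go and backed the gripper away.

What the last camera and force checks showed, with the required values:

| Check | Measured | Required |
|---|---|---|
| Keeper angle | about 1.6 rad | over 1.0 rad |
| Bolt travel | about 80 mm by camera, 84 mm by gripper position | over 60 mm |
| Tray travel | about 89 mm by gripper position; camera roughly 93 mm | over 70 mm |
| Wrist force after letting go | about zero, gripper well clear in both pictures | robot touches nothing |

- **Disagreement:** the camera and gripper figures differ by about 4 mm for the bolt and the tray; both are well inside the limits.
- **Bowl, cup, garlic press and whisk:** all look unmoved in the last overhead picture; I judged this by eye and did not measure it.
- **Tool lean:** the moves cannot tilt the tool directly, so I got the lean by pushing the arm against its reach limit in free space above the rack. Near a wrist joint's limit the lean then drifted from about 38 to 26 degrees during the work, and I corrected for the drift.
- **Highest forces:** they were about 16 N, when the bolt met its stop and while drawing the tray.

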